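# Counter-hold the hidden pivot bolt while the nutrunner tightens its nut

## Robot

A 6-joint arm with a two-finger parallel gripper is mounted at the origin on the work surface. World frame = base frame: x ahead of the robot, y to its left, z up, the work surface at z = 0. Lengths are in m, angles in rad, forces in N, time in s.
With the tool pointing down it reaches from about 0.375 to 0.975 m from the base axis. Payload 3.8 kg.
Tool frame: the origin (TCP) lies where the fingers leave the gripper's body, on its centre line; the fingertips stand 73 mm ahead of it and the grasp point (between the pads) lies 54 mm ahead of it; z points along the fingers, y is the line along which they close (so a half turn about z gives the same grasp; the last joint's range is limited). The gripper opens to 85 mm and grips with 20 to 120 N. Pads are 22 mm wide; open, the fingers measure 114 mm over their backs; the gripper's body (76 mm by 85 mm) begins 54 mm behind the grasp point. The pads swing forward as they close: fully open they stand 13 mm farther back than shut.
Start: joints at [1.259, 0.264, 1.604, -0, 1.274, -0.037], TCP at [0.183, 0.65, 0.304] pointing down, gripper open.
Joint ranges: [-2.63, 2.63], [-0.94, 2.18], [0.31, 2.57], [-1.31, 4.45], [0, 2.66], [-2.55, 2.55]. Speed limits (rad/s): [2.57, 2.57, 3.14, 3.14, 3.14, 3.14].

## Interface

Orientations are given as a rotation vector (axis times angle).
In Python, from workcell import read_state, viewer, bot gives the robot as it stands.
- The arm moves only by the tool jog_arm, never from a script. Its argument "increments" is a list that holds one entry, the list of rows, each a list of 7 numbers: the shift along the tool's x, y, z in units of 30 mm (1.0 is 30 mm), then the turn, a rotation vector about the tool's x, y, z in units of 6 degrees (1.0 is 6 degrees), then the opening, from -1 (shut) to 1 (fully open). A call has exactly 5 rows; each row shifts and turns the commanded pose from where the row before left it, along the tool's axes as they then stand; what a row does not reach is not made up. A row lasts 1/12 s, in which the tool goes at most 41.7 mm and 7.16 degrees, less where a joint would pass 70% of its speed; a pose out of reach is approached as far as the arm can. A call is refused whole if a number of a shift passes 1 or a number of a turn 1, either way. A call with a gripper value outside its range is refused whole. The fingers move at their own pace and stop on an object; "force" is the grip in N (left out, the last holds). Time passes only in rows, so rows that do not move let the fingers close, or fill a call up. It gives the time, the measured TCP pose, the force, the opening and the grip force at its end, in the units of the state.
- read_state(): the state, without advancing time (a new reading comes with each control period).
- viewer.read_camera(name): name is "side" or "top"; returns (picture, depth): 384x512x3 uint8, blue, green, red; 384x512 float32, m along the optical axis (not along the pixel's ray), 0 where there is no reading.
- viewer.camera_params(name): a dict with "fx", "fy", "cx", "cy" (pixels), "R" (3x3) and "t" (3): a world point X has camera coordinates R X + t. Camera axes: x right, y down, z forward; pixel columns grow to the right and rows downward; lengths in m; the calibration is good to about 2 mm. A picture is of the moment at which its call begins. camera_params takes no time and is no camera call.
- bot.finish_job(): hands the job in; it is judged then, once.
The state is a dict: "time": time; "q": joint angles; "joint_vel": joint speeds; "joint_torque": joint torques, N m; "tool_pos": TCP position; "tcp_rot": TCP orientation; "wrist_force": force on the tool from outside, world axes, zero at the start; "torque": the same for the moment, N m; "width": opening from 0.0 (shut) to 1.0 (fully open); "grip_force": force on a finger pad.
Only numpy, scipy, OpenCV 4.12 (cv2) and the standard library are available. Lean on these libraries where they do the work, as an engineer would, in place of code of your own. Each camera call takes 0.05 s, during which the arm holds its last target. There are 200 camera calls.

## Task

The nutrunner is already turning the locking nut on the front of the instrument's stand bracket, but the bolt only spins round with it because nobody is holding its head. Reach down into the narrow gap between the bracket and the instrument case, grip the hidden hexagon bolt head between the fingers and keep it from turning until the nut has run fully home and the runner stalls against your grip; finish while still holding the head. Do not lean on the case, the bracket or the runner, and leave the loose things on the table alone.

Things in the scene. Friction and masses are not known exactly. Their poses are not given: they have to be found in the camera images.
- unit: The whole fixed work-piece (instrument in its tray, bracket, bolt, nutrunner); it cannot shift. Origin on the table top directly below the bolt head. x axis: level, along the bolt, from the nut (robot side) through the bracket to the instrument case; y: level, along the gap; z up. Bolt axis 80 mm above the table.
- bracket: Upright aluminium plate, 6 mm thick (x from -26 to -20 mm in the unit frame), 100 mm wide (y -50 to 50), top edge 98 mm above the table; a dark tilt leg lies against its front. Origin and axes as the unit's. Behind it a brass spacer sleeve, 17 mm diameter, spans x from -20 to -4 mm on the bolt axis.
- case: Teal instrument case, top 98 mm above the table, x 34 to 247 mm, y -125 to 165 mm in the unit frame (beige front panel at the -y end). Origin and axes as the unit's. The gap from bracket to case is 54 mm wide, open above and at both ends, and empty but for sleeve and bolt head, down to the 3 mm tray floor.
- runner: Angle nutrunner in saddle blocks before the bracket, up to 109 mm high: gear head on the bolt axis, body and battery out to y = -296 mm, x between -131 and -55 mm in the unit frame. Origin and axes as the unit's. Switched on: it turns the nut all the time through a slip clutch, with at most 0.3 N m.
- bolt_head: Dark steel hexagon head with a yellow mark, 19 mm across flats, 22 mm across corners, 8 mm thick. Origin at its centre, 20 mm behind the bracket, 34 mm before the case, 80 mm above the table; x axis = bolt axis. Left alone it spins about x at about 2.3 rad/s; it cannot move otherwise. A firm squeeze along the gap turns it flats to the fingers and stops it.
- rundown (a joint): How far the nut is screwed on to the bolt, rad. Starts between 0 and 4, stays while the bolt spins along, rises at about 1.4 rad/s while the head is held (which then pulls at the grip with 0.12 N m) and stops at 9 with the nut seated and tight (the pull rises to 0.3 N m and the yellow-marked socket in front stands still).
- spanner: Bystander: loose steel combination spanner, about 190 mm long, lying on the table in front of the bracket. Origin under its middle.
- spare_bolt: Bystander: spare bolt standing on its hexagon head in front of the bracket, 48 mm tall. Origin under the head.
- spare_washer: Bystander: steel washer, 28 mm diameter, 4 mm thick, lying in front of the bracket. Origin under its centre.
- parts_box: Bystander: flat clear plastic parts box with two blue latches, 140 x 90 x 34 mm. Origin under its centre.
- multimeter: Bystander: yellow hand-held multimeter lying flat, 170 x 80 x 45 mm. Origin under its centre.
- screwdriver: Bystander: red-handled screwdriver lying flat, 200 mm long.
- mug: Bystander: white mug, 82 mm diameter, 95 mm tall. Origin under its centre.

How it is judged:
By the outcome, as a careful person would: the job done as asked, in the order asked, and still so for the second after the job is handed in, while the arm keeps its last pose, push and grip.
It also fails if it takes over 38 s, if anything falls off the work surface, if the arm or the gripper's body presses on something with over 40 N, if the wrist force passes 120 N, or if a joint passes its speed limit or range.

## Working session

There is one attempt and no reset: what is moved stays moved. The work goes in short steps, Python scripts to look and compute and a tool call to move; the robot and the scene stay as the last step left them, time stands still between calls to the robot, and variables do not carry over. Pictures are saved under pics/ and viewed, at most 10 in all, crops included, and the job is handed in when it is done.

Besides the shell and the picture viewer there is one more tool, called after "Request:" in YAML: its name, and indented under it one key for each argument. jog_arm: Moves the arm, as the interface text tells. Its arguments: {"type":"object","properties":{"increments":{"type":"array","items":{"type":"array","items":{"type":"array","items":{"type":"number"}}}},"force":{"type":"number"}},"required":["increments"]}

```bash
mkdir -p pics; cat > h.py <<'E'
import numpy as np,cv2
from scipy.spatial.transform import Rotation as Ro
from workcell import read_state, viewer, bot
def px2w(name,d,u,v,z=None):
    p=viewer.camera_params(name);R=np.array(p["R"]);t=np.array(p["t"])
    r=np.array([(u-p["cx"])/p["fx"],(v-p["cy"])/p["fy"],1.])
    if z is None: return R.T@(r*d[int(v),int(u)]-t)
    c=-R.T@t; w=R.T@r
    return c+w*(z-c[2])/w[2]
def w2px(name,X):
    p=viewer.camera_params(name);c=np.array(p["R"])@X+np.array(p["t"])
    return p["fx"]*c[0]/c[2]+p["cx"],p["fy"]*c[1]/c[2]+p["cy"]
E
python3 - <<'E'
from h import *
for n in("top","side"):
    im,d=viewer.read_camera(n);cv2.imwrite(f"pics/{n}0.png",im);np.save(f"{n}0.npy",d)
s=read_state();print(s["time"],s["tool_pos"],s["tcp_rot"],s["wrist_force"],s["width"])
print(Ro.from_rotvec(s["tcp_rot"]).as_matrix().round(3))
E
```

```text
0.1 [0.18300134 0.64915952 0.30264986] [-0.43022729 -3.11162103  0.00326061] [ 0.20511063 -0.21713922 -0.558044  ] 1.0039749005792857
[[-0.962  0.271 -0.001]
 [ 0.271  0.962 -0.002]
 [ 0.    -0.002 -1.   ]]
```

View pics/top0.png

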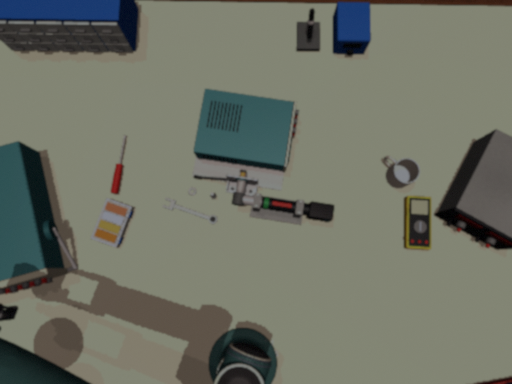

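View pics/side0.png

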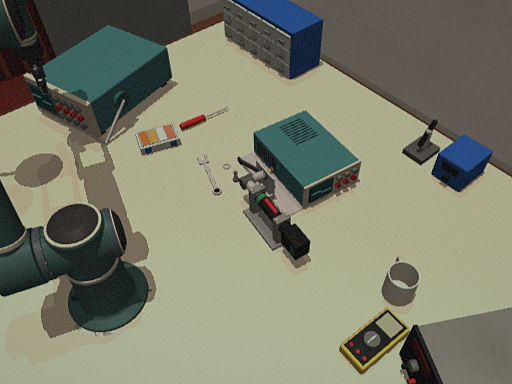

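The top view shows the case with corners near (203,90), (295,101), (286,169) and (196,157), and the bolt near (243,174). The side view shows the gap at about (270,185). I'll enlarge both.

```bash
python3 - <<'E'
import cv2,numpy as np
a=cv2.resize(cv2.imread("pics/top0.png")[80:220,185:325],None,fx=4,fy=4,interpolation=cv2.INTER_CUBIC)
a=cv2.convertScaleAbs(a,alpha=1.6,beta=10)
cv2.imwrite("pics/t1.png",a)
from h import *
d=np.load("top0.npy")
print(viewer.camera_params("top"))
uv=np.array([(203,90),(295,101),(286,169),(196,157)])
for u,v in uv: print(px2w("top",d,u,v,.098).round(4))
for u,v in [(240,130),(215,150),(280,110),(243,174),(232,172),(262,178)]: print(u,v,px2w("top",d,u,v).round(4))
E
```

```text
{'fx': 456.9088996616642, 'fy': 456.9088996616642, 'cx': 251.03738583664074, 'cy': 191.09908275936453, 'R': array([[ 0.02258098, -0.99970274, -0.00919417],
       [-0.98719409, -0.02084389, -0.15815615],
       [ 0.15791749,  0.01264775, -0.98737131]]), 't': array([-0.02730057,  0.53381254,  1.42704411])}
[0.8507 0.1452 0.098 ]
[ 0.8194 -0.15    0.098 ]
[ 0.5974 -0.1236  0.098 ]
[0.6299 0.1585 0.098 ]
240 130 [0.7211 0.0231 0.0949]
215 150 [0.6541 0.0999 0.0963]
280 110 [ 0.7895 -0.1027  0.0952]
243 174 [0.5808 0.0102 0.0874]
232 172 [ 0.605   0.0501 -0.0042]
262 178 [ 0.5855 -0.0505  0.0024]
```

View pics/t1.png

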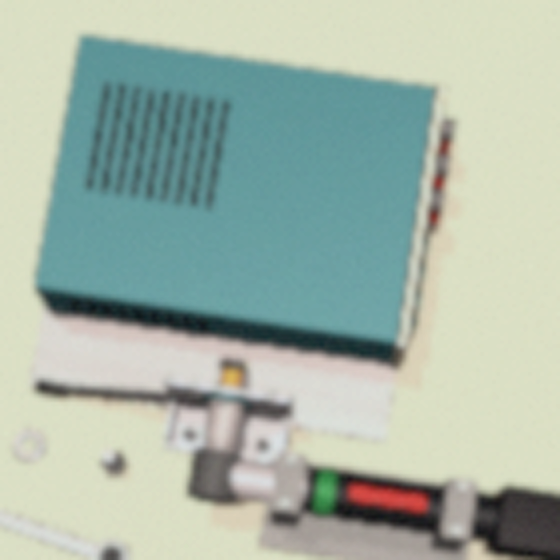

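```bash
cat >> h.py <<'E'
def fit():
    d=np.load("top0.npy")
    cr=np.array([(81,37),(437,88),(402,347),(37,288)])
    W=np.array([px2w("top",d,u/4+184.6,v/4+79.6,.098)[:2] for u,v in cr])
    L=np.array([(.247,.165),(.247,-.125),(.034,-.125),(.034,.165)])
    a=L-L.mean(0);b=W-W.mean(0)
    th=np.arctan2((a[:,0]*b[:,1]-a[:,1]*b[:,0]).sum(),(a*b).sum())
    R=np.array([[np.cos(th),-np.sin(th)],[np.sin(th),np.cos(th)]])
    o=W.mean(0)-R@L.mean(0)
    return o,th,(W-o)@R-L
E
python3 - <<'E'
from h import *
o,th,r=fit();print(o,np.degrees(th),r.round(4).tolist())
d=np.load("top0.npy")
for u,v,z in [(232,363,.09),(232,376,.0885),(168,386,.098),(292,408,.098)]:
    w=px2w("top",d,u/4+184.6,v/4+79.6,z);R=Ro.from_euler('z',th).as_matrix()[:2,:2]
    print(w.round(4),"unit",((w[:2]-o)@R).round(4))
c,s=np.cos(th),np.sin(th)
R=np.array([[c,-s,0],[s,c,0],[0,0,1]])
print(read_state()["q"],"yaw tool x vs unit", )
# side-view check projections
im=cv2.imread("pics/side0.png")
for L in [(0,0,.091),(-.02,.05,.098),(-.02,-.05,.098),(.034,-.125,.098),(.034,.165,.098),(.247,-.125,.098)]:
    X=R@np.array(L)+np.r_[o,0];u,v=w2px("side",X);cv2.circle(im,(int(u*4)//4,int(v)),1,(0,0,255),-1);print(L,round(u),round(v))
cv2.imwrite("pics/s1.png",cv2.resize(im[100:260,210:380],None,fx=3.5,fy=3.5,interpolation=cv2.INTER_CUBIC))
E
```

```text
[0.58930712 0.00828032] -7.574634639814178 [[-0.0013, -0.0], [-0.0006, 0.0018], [-0.0007, -0.0007], [0.0026, -0.001]]
[0.5919 0.0117 0.09  ] unit [0.0022 0.0037]
[0.5819 0.0115 0.0885] unit [-0.0078  0.0022]
[0.571  0.0607 0.098 ] unit [-0.025   0.0496]
[ 0.5557 -0.036   0.098 ] unit [-0.0275 -0.0484]
[ 1.25909417e+00  2.64692765e-01  1.60528642e+00  2.61945866e-06
  1.27372187e+00 -3.69157686e-02] yaw tool x vs unit
(0, 0, 0.091) 271 168
(-0.02, 0.05, 0.098) 257 160
(-0.02, -0.05, 0.098) 274 180
(0.034, -0.125, 0.098) 303 188
(0.034, 0.165, 0.098) 252 133
(0.247, -0.125, 0.098) 359 160
```

View pics/s1.png

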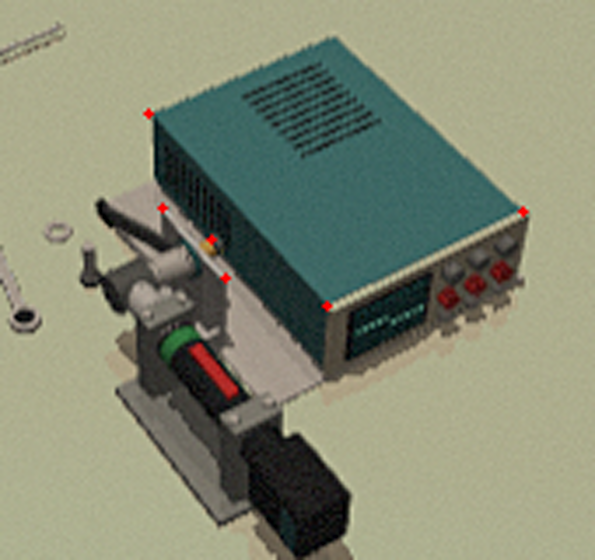

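The projected points agree in both views, so the bolt head is at about (0.5895, 0.0098) with yaw -7.6°. Before moving I'll check the heights along the straight path.

```bash
python3 - <<'E'
from h import *
d=np.load("top0.npy")
p=viewer.camera_params("top");v,u=np.mgrid[0:384,0:512]
P=(np.stack([(u-p["cx"])/p["fx"]*d,(v-p["cy"])/p["fy"]*d,d],-1)-p["t"])@p["R"]
P=P[d>0]
for f in np.linspace(0,1,11):
    c=np.array([.183,.65])*(1-f)+np.array([.5895,.01])*f
    m=np.hypot(*(P[:,:2]-c).T)<.09
    print(c.round(3),P[m][:,2].max().round(3) if m.any() else None)
E
```

```text
[0.183 0.65 ] 0.351
[0.224 0.586] 0.351
[0.264 0.522] 0.181
[0.305 0.458] 0.043
[0.346 0.394] 0.043
[0.386 0.33 ] 0.042
[0.427 0.266] 0.015
[0.468 0.202] 0.015
[0.508 0.138] 0.068
[0.549 0.074] 0.105
[0.59 0.01] 0.11
```

Request:
jog_arm:
  increments:
    - [[-0.9, -0.8, 0, 0, 0, 0, 1], [-0.9, -0.8, 0, 0, 0, 0, 1], [-0.9, -0.8, 0, 0, 0, 0, 1], [-0.2, -0.2, 0, 0, 0, 0, 1], [0, 0, 0, 0, 0, 0, 1]]

```text
time: 0.52
tool_pos: [0.2468, 0.5488, 0.3035]
tcp_rot: [-0.435, -3.111, 0.002]
wrist_force: [-0.6, 0.3, -0.1]
width: 1.001
grip_force: 0.0
```

Request:
jog_arm:
  increments:
    - [[-1, -0.9, 0, 0, 0, 0, 1], [-1, -0.9, 0, 0, 0, 0, 1], [-1, -0.9, 0, 0, 0, 0, 1], [-1, -0.9, 0, 0, 0, 0, 1], [-1, -0.9, 0, 0, 0, 0, 1]]

```text
time: 0.93
tool_pos: [0.3537, 0.3801, 0.3039]
tcp_rot: [-0.428, -3.112, -0.001]
wrist_force: [0.9, -0.6, -0.0]
width: 1.0
grip_force: 0.0
```

Request:
jog_arm:
  increments:
    - [[-1, -0.9, 0, 0, 0, 0, 1], [-1, -0.9, 0, 0, 0, 0, 1], [-1, -0.9, 0, 0, 0, 0, 1], [-1, -0.9, 0, 0, 0, 0, 1], [-1, -0.9, 0, 0, 0, 0, 1]]

```text
time: 1.35
tool_pos: [0.4621, 0.2092, 0.3041]
tcp_rot: [0.429, 3.112, 0.002]
wrist_force: [1.0, 0.6, 0.5]
width: 1.0
grip_force: 0.0
```

Request:
jog_arm:
  increments:
    - [[-1, -0.9, 0, 0, 0, 0, 1], [-1, -0.9, 0, 0, 0, 0, 1], [-1, -0.9, 0, 0, 0, -0.4, 1], [-1, -0.9, 0, 0, 0, -0.4, 1], [-1, -0.9, 0, 0, 0, -0.5, 1]]

```text
time: 1.77
tool_pos: [0.5744, 0.0412, 0.3038]
tcp_rot: [0.214, 3.134, 0.001]
wrist_force: [0.7, 0.4, 0.9]
width: 1.001
grip_force: 0.0
```

Request:
jog_arm:
  increments:
    - [[0, 0, 0, 0, 0, 0, 1], [0, 0, 0, 0, 0, 0, 1], [0, 0, 0, 0, 0, 0, 1], [0, 0, 0, 0, 0, 0, 1], [0, 0, 0, 0, 0, 0, 1]]

```text
time: 2.18
tool_pos: [0.5726, 0.0436, 0.3038]
tcp_rot: [-0.215, -3.134, -0.001]
wrist_force: [0.2, 0.2, -0.4]
width: 1.0
grip_force: 0.0
```

Request:
jog_arm:
  increments:
    - [[-0.4, -0.5, 0.4, 0, 0, 0, 1], [-0.4, -0.5, 0.4, 0, 0, 0, 1], [0, 0, 0.6, 0, 0, 0, 1], [0, 0, 0.6, 0, 0, 0, 1], [0, 0, 0, 0, 0, 0, 1]]

```text
time: 2.6
tool_pos: [0.5901, 0.01, 0.2399]
tcp_rot: [-0.215, -3.127, 0.0]
wrist_force: [-0.9, 0.2, -1.4]
width: 1.003
grip_force: 0.0
```

```bash
python3 - <<'E'
from h import *
im,d=viewer.read_camera("side");np.save("side1.npy",d)
cv2.imwrite("pics/s2.png",cv2.resize(im[60:240,190:380],None,fx=3.3,fy=3.3,interpolation=cv2.INTER_CUBIC))
s=read_state();print(s["time"],s["tool_pos"],s["tcp_rot"],s["wrist_force"])
E
```

```text
2.65 [0.59085843 0.01005454 0.24169135] [-2.15188649e-01 -3.12926574e+00  3.07820385e-05] [ 0.43956068  0.04194425 -0.30296603]
```

View pics/s2.png

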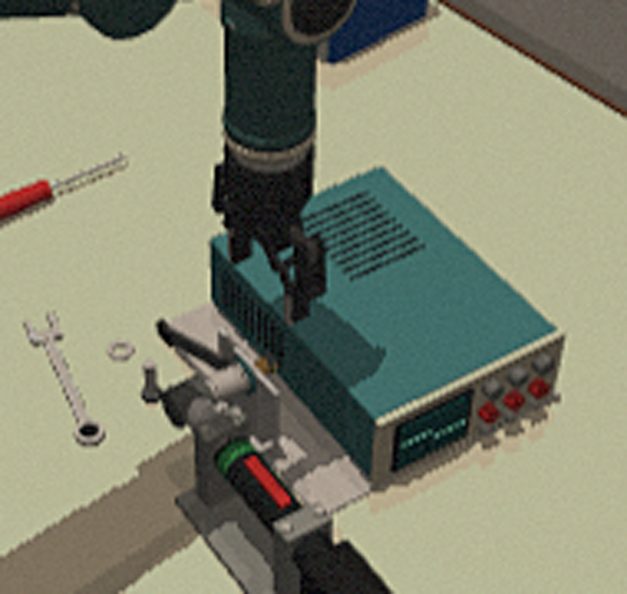

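The view shows the fingers at about (235,250) and (300,315) in the crop. They straddle the head at (265,365) along the gap, so I'll go down.

Request:
jog_arm:
  increments:
    - [[0, 0, 0.7, 0, 0, 0, 1], [0, 0, 0.7, 0, 0, 0, 1], [0, 0, 0.6, 0, 0, 0, 1], [0, 0, 0, 0, 0, 0, 1], [0, 0, 0, 0, 0, 0, 1]]

```text
time: 3.07
tool_pos: [0.5924, 0.0097, 0.1843]
tcp_rot: [-0.216, -3.133, 0.0]
wrist_force: [0.2, -0.4, 0.4]
width: 0.999
grip_force: 0.0
```

Request:
jog_arm:
  increments:
    - [[0, 0, 0.6, 0, 0, 0, 1], [0, 0, 0.6, 0, 0, 0, 1], [0, 0, 0.45, 0, 0, 0, 1], [0, 0, 0, 0, 0, 0, 1], [0, 0, 0, 0, 0, 0, 1]]

```text
time: 3.48
tool_pos: [0.5928, 0.0091, 0.1348]
tcp_rot: [-0.217, -3.134, 0.0]
wrist_force: [0.5, -0.6, -0.5]
width: 1.004
grip_force: 0.0
```

```bash
python3 - <<'E'
from h import *
ims=[]
for n in("top","side"):
    im,d=viewer.read_camera(n)
    ims.append(cv2.resize(im[90:220,180:310] if n=="top" else im[110:240,210:340],(400,400),interpolation=cv2.INTER_CUBIC))
cv2.imwrite("pics/c3.png",cv2.convertScaleAbs(np.hstack(ims),alpha=1.6))
s=read_state();print(s["time"],s["tool_pos"],s["tcp_rot"],s["wrist_force"])
E
```

```text
3.5833 [0.5938029  0.00895757 0.13594658] [2.17269776e-01 3.13175002e+00 1.82340712e-04] [0.54774307 0.58772118 0.19746628]
```

View pics/c3.png

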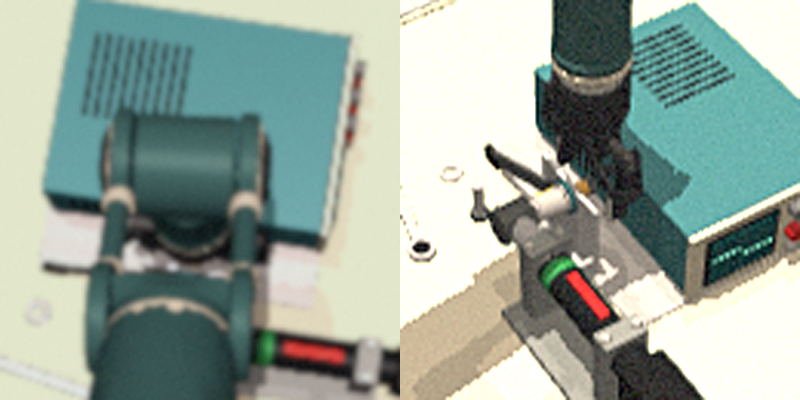

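The fingers are in the gap without contact, and the side view shows the head between them at (582,187). I'll trim the pose and close.

Request:
jog_arm:
  increments:
    - [[0.06, 0, 0.1, 0, 0, 0, 1], [0, 0, 0, 0, 0, 0, -1], [0, 0, 0, 0, 0, 0, -1], [0, 0, 0, 0, 0, 0, -1], [0, 0, 0, 0, 0, 0, -1]]
  force: 90

```text
time: 4.0
tool_pos: [0.5911, 0.0092, 0.1317]
tcp_rot: [0.218, 3.134, 0.0]
wrist_force: [1.1, -0.2, -0.2]
width: 0.454
grip_force: 0.0
```

Request:
jog_arm:
  increments:
    - [[0, 0, 0, 0, 0, 0, -1], [0, 0, 0, 0, 0, 0, -1], [0, 0, 0, 0, 0, 0, -1], [0, 0, 0, 0, 0, 0, -1], [0, 0, 0, 0, 0, 0, -1]]

```text
time: 4.42
tool_pos: [0.5915, 0.0112, 0.1326]
tcp_rot: [0.219, 3.133, 0.006]
wrist_force: [-1.9, 7.2, 5.3]
width: 0.196
grip_force: 87.6
```

```bash
python3 - <<'E'
from h import *
s=read_state();print({k:np.round(s[k],4) for k in("time","tool_pos","wrist_force","torque","width","grip_force")})
E
```

```text
{'time': np.float64(4.4167), 'tool_pos': array([0.5915, 0.0112, 0.1326]), 'wrist_force': array([-1.9067,  7.2   ,  5.3038]), 'torque': array([1.3282, 0.2638, 0.0729]), 'width': np.float64(0.1959), 'grip_force': np.float64(87.5757)}
```

Request:
jog_arm:
  increments:
    - [[0, 0.05, 0, 0, 0, 0, -1], [0, 0, 0, 0, 0, 0, -1], [0, 0, 0, 0, 0, 0, -1], [0, 0, 0, 0, 0, 0, -1], [0, 0, 0, 0, 0, 0, -1]]
  force: 110

```text
time: 4.83
tool_pos: [0.5915, 0.0115, 0.1326]
tcp_rot: [0.218, 3.133, 0.002]
wrist_force: [-2.9, 3.3, 6.3]
width: 0.189
grip_force: 107.1
```

```bash
cat > look.py <<'E'
from h import *
import sys
ims=[]
for i in range(6):
    im,d=viewer.read_camera("side"); s=read_state()
    ims.append(cv2.resize(im[145:195,225:290],(260,200),interpolation=cv2.INTER_CUBIC))
    print(round(s["time"],2),*(np.round(s[k],3) for k in("tool_pos","wrist_force","torque","width","grip_force")))
cv2.imwrite(sys.argv[1],cv2.convertScaleAbs(np.vstack([np.hstack(ims[:3]),np.hstack(ims[3:])]),alpha=1.7))
E
python3 look.py pics/l1.png
```

```text
4.88 [0.591 0.011 0.133] [-3.78   2.986  6.169] [0.565 0.37  0.073] 0.191 107.131
4.93 [0.592 0.011 0.133] [-2.198  3.277  6.715] [0.655 0.323 0.095] 0.187 107.13
4.98 [0.591 0.011 0.133] [-2.696  3.118  6.179] [0.613 0.371 0.035] 0.191 107.131
5.03 [0.591 0.011 0.133] [-2.396  4.286  6.71 ] [0.654 0.35  0.085] 0.188 107.132
5.08 [0.591 0.011 0.133] [-3.081  2.763  6.44 ] [0.627 0.404 0.081] 0.192 107.132
5.13 [0.591 0.011 0.133] [-2.453  2.941  7.024] [0.549 0.366 0.166] 0.19 107.133
```

View pics/l1.png

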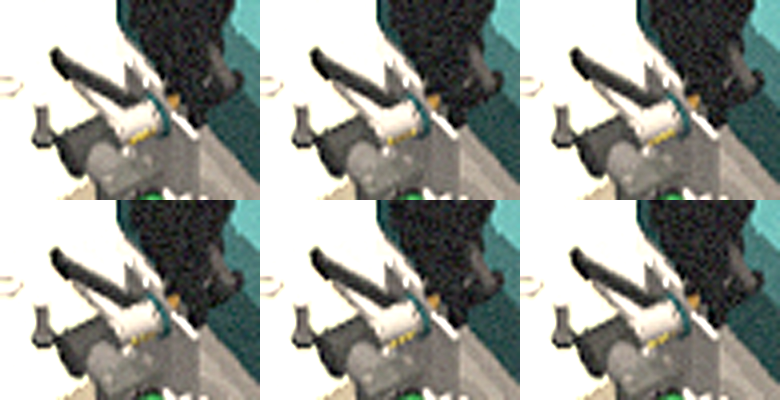

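The socket's yellow mark, near (140,140) in each tile, is moving while the grip stays steady. I'll hold and log the wrist torque while the nut runs home.

```bash
python3 - <<'E'
from h import *
T=[];prev=None
for i in range(130):
    im,d=viewer.read_camera("side"); s=read_state()
    h=cv2.cvtColor(im[165:185,245:272],cv2.COLOR_BGR2HSV)
    m=cv2.inRange(h,(18,110,60),(35,255,255));M=cv2.moments(m,True)
    T.append([s["time"],s["torque"][0],s["torque"][1],s["wrist_force"][1],s["width"],s["grip_force"],M["m00"],(M["m10"]/M["m00"]) if M["m00"] else -1])
T=np.array(T)
for k in range(0,130,5): print(T[k:k+5].mean(0).round(3), T[k:k+5,7].round(1))
E
```

```text
[  5.283   0.615   0.353   3.162   0.19  107.133   8.6    19.799] [18.7 19.2 18.5 19.8 22.8]
[  5.533   0.603   0.369   3.001   0.191 107.133   6.     21.893] [20.3 20.  23.2 23.2 22.8]
[  5.783   0.598   0.356   2.978   0.189 107.133   6.2    22.74 ] [21.5 23.  23.  23.2 23. ]
[  6.033   0.578   0.371   3.355   0.189 107.133   5.6    23.202] [23.3 23.1 23.3 23.  23.2]
[  6.283   0.582   0.336   3.178   0.189 107.134   4.6    23.37 ] [23.  23.8 23.3 23.2 23.6]
[  6.533   0.571   0.352   3.187   0.189 107.134   5.6    23.1  ] [23.  23.  23.5 23.  23. ]
[  6.783   0.609   0.33    3.02    0.188 107.135   5.4    23.112] [23.2 23.  23.  23.1 23.2]
[  7.033   0.619   0.345   3.212   0.19  107.134   5.4    23.197] [23.  23.2 23.2 23.4 23.2]
[  7.283   0.591   0.347   3.086   0.192 107.134   6.     23.042] [23.1 22.8 23.  23.2 23. ]
[  7.533   0.607   0.343   3.069   0.188 107.135   6.2    22.279] [21.9 21.7 23.2 22.8 21.9]
[  7.783   0.583   0.356   3.117   0.189 107.135   8.8    18.298] [21.2 19.1 18.8 16.3 16.1]
[  8.033   0.573   0.373   2.792   0.19  107.136  14.     16.992] [18.4 17.2 
[... 617 characters left out ...]
7.087  16.4    17.508] [16.9 17.7 17.7 17.8 17.4]
[ 10.033   0.744   0.336   2.963   0.19  107.088  15.6    17.698] [17.4 17.2 17.9 18.  18. ]
[ 10.283   0.726   0.341   3.187   0.19  107.088  17.2    17.774] [17.3 17.8 17.8 17.8 18.3]
[ 10.533   0.726   0.333   2.613   0.189 107.088  16.     17.379] [17.6 17.2 16.9 17.8 17.3]
[ 10.783   0.742   0.323   3.016   0.19  107.089  16.2    17.638] [17.  17.8 17.3 18.  18.1]
[ 11.033   0.743   0.336   2.899   0.19  107.089  16.     17.437] [17.7 17.1 17.4 17.3 17.6]
[ 11.283   0.728   0.35    2.964   0.187 107.09   15.6    17.514] [16.5 18.3 17.3 17.8 17.7]
[ 11.533   0.745   0.327   2.953   0.188 107.09   15.2    17.459] [18.3 17.7 16.5 17.8 17. ]
```

The pull stepped up by about 0.15 N m at 9.5 s, and the socket mark has stood still since then with the grip holding. The nut is seated.

```bash
python3 -c "
from workcell import bot
print(bot.finish_job())"
```

```text
the job is handed in; nothing more can be done
None
```

The head was gripped at about 107 N until the nut seated and the runner stalled at about 9.5 s, and I handed the job in at about 11.6 s still holding it; no verdict came back.

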